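# Fit the split retaining clip over a printing press handwheel

## Task

The handwheel of the bench printing press has lost its retaining clip. Take the steel split clip from the mat and lay it flat on the wheel's hub with its open mouth against the shaft, let go of it, then hold the fork by its handle and push the clip sideways with it into the shaft groove until it snaps fully home (push it on with the fork, not with the fingers). Lay the fork flat back down on the bench or mat, and leave the clip in the groove and the ink tin, gouge and brayer where they are.

Things in the scene. Friction and masses are not known exactly. Their poses are not given: they have to be found in the camera images.
- groove (a point): On the upright shaft's axis (z up), where the clip's centre belongs; 265 mm above the bench. Groove: floor diameter 26 mm, 8.5 mm high, its lower side is the hub face 3 mm below this point, greased. Shaft end above it: diameter 34 mm, 5.5 to 18.5 mm above this point; nothing is higher. The clip can go on from any side.
- hub_face (a point): Centre of the flat top face of the handwheel's hub, diameter 100 mm, 262 mm above the bench; the shaft rises from it. The wheel's rim (240 mm across, 18 mm bar) and five spokes lie 14 to 39 mm lower. The wheel turns stiffly on the shaft; its angle does not matter. The press is a fixed dark bench screw press, base 200 x 230 mm.
- clip_centre (a point): Centre of the round opening of the loose steel split clip, a 6 mm thick, 108 g horseshoe, half-way up (3 mm above its underside). x points out of the open mouth, z up (the side with the tab). It starts flat on the mat, tab up. Straight back bar 54 mm wide, rear edge at x = -28 mm. On the hub, centre up to 29 mm from the shaft axis, it does not tip off.
- clip_tail (a point): Where to pinch the clip: middle of its flat tail, 40 mm behind clip_centre, same axes. The tail is 20 mm wide (y) and 6 mm thick, 24 mm long from the back bar to its end; its last 5 mm are turned up as a tab, 14 mm high from the underside. Grip across y.
- clip_mouth (a point): Middle of the mouth, 10 mm before clip_centre, between two round noses (radius 5 mm, gap 20 mm) of the sprung arms, which end 6 mm further on. Slid flat on the hub, the noses meet the groove floor with clip_centre 21 mm from the axis; then 8 to 15 N push it on, tightest 10 mm further; it snaps in over the last mm. Once on, it can turn round the shaft.
- fork_grip (a point): Where to hold the fork, a loose 0.26 kg tool: in its upright wooden handle, 20 mm above the tool's flat underside; x points to the prongs, z up. Handle 24 mm wide (y), 34 mm high, from x = -85 to 25 mm. Centre of mass near x = 20 mm. Neck from x = 25 mm, crosspiece with its front edge at x = 69 mm. It starts flat on the mat.
- fork_tips (a point): Midway between the square ends of the fork's two steel prongs, 111 mm before fork_grip, 5 mm above the flat underside, axes as fork_grip. Prongs 42 mm long, 12 mm wide, 10 mm high, gap 30 mm: they straddle the clip's tail and bear on its back bar on both sides.
- mat: The dark work mat, fixed, 300 x 260 x 3 mm, origin at the centre of its underside, on the bench (bench top z = 0). The clip and the fork start on it.
- ink_tin: Closed ink tin, 84 mm diameter, 55 mm high, standing on the bench; origin at its underside. Leave it.
- gouge: Carving gouge, 190 mm long, wooden handle towards its -x, steel blade to +x, lying on the bench; origin under its middle. Leave it.
- brayer: Ink roller, 100 mm long, 44 mm thick rubber roll with a 95 mm wooden handle (on its own -x side), lying on the bench; origin under the roll's middle. Leave it.
Not all that is in view belongs to the job. There is more than one size of the part that bears fork_grip; the job needs the largest.

How it is judged:
On the way, in this order (a step that is already met when the one before it is completed fails the run):
1. the clip lies flat on the hub beside the shaft, let go by the fingers (horizontal distance between clip_centre and groove between 0.012 and 0.05 m and z of clip_centre in the frame of groove between -0.004 and 0.004 m and angle between clip_centre's own z axis and vertical below 0.12 rad and contact force between clip and the fingers below 0.1 N), for 0.2 s.
2. the fork pushes the clip towards the shaft (contact force between fork and clip above 2 N and contact force between fork and the fingers above 1 N and horizontal distance between clip_centre and groove between 0.006 and 0.05 m).
3. the clip is fully home in the groove (horizontal distance between clip_centre and groove below 0.004 m and z of clip_centre in the frame of groove between -0.003 and 0.004 m and angle between clip_centre's own z axis and vertical below 0.1 rad), for 0.2 s.
At the end, for the whole second after the job is handed in: The clip lies flat and at rest in the groove: centre within 4 mm of the shaft axis, 3 mm below to 4 mm above the groove point, tilt under 0.1 rad. The fork lies at rest on the bench or mat, underside down (tilt under 0.2 rad, grip point below 33 mm), off the press (all of step 3 and linear speed of each of clip, fork below 0.02 m/s and height (world z) of fork_grip below 0.033 m and angle between fork_grip's own z axis and vertical below 0.2 rad and contact force between fork and press below 0.1 N); the robot touches nothing.
It fails at once if the clip is forced onto the shaft (centre closer than 11 mm to the axis) by the fingers or the arm instead of the fork (horizontal distance between clip_centre and groove between 0.004 and 0.011 m and z of clip_centre in the frame of groove below 0.006 m and (contact force between clip and the arm above 0.5 N or contact force between clip and the fingers above 0.5 N)).
It fails at once if the ink tin is moved by more than 30 mm (distance of ink_tin from where it was at the start of the episode above 0.03 m).
It fails at once if the gouge is moved by more than 30 mm (distance of gouge from where it was at the start of the episode above 0.03 m).
It fails at once if the brayer is moved by more than 30 mm (distance of brayer from where it was at the start of the episode above 0.03 m).
It also fails if it takes over 72 s, if anything falls off the work surface, if the arm or the gripper's body presses on something with over 40 N, if the wrist force passes 120 N, or if a joint passes its speed limit or range.

## Robot

A 6-joint arm with a two-finger parallel gripper is mounted at the origin on the work surface. World frame = base frame: x ahead of the robot, y to its left, z up, the work surface at z = 0. Lengths are in m, angles in rad, forces in N, time in s.
With the tool pointing down it reaches from about 0.4 to 0.825 m from the base axis. Payload 7 kg.
Tool frame: the origin (TCP) lies at the very end of the fingers, on their centre line; the grasp point (between the pads) lies 19 mm behind it (arm.grip_point_offset is the distance from the TCP to the grasp point, in m); z points along the fingers, y is the line along which they close (so a half turn about z gives the same grasp; the last joint's range is limited). The gripper opens to 88 mm and grips with 3 to 60 N. Pads are 19 mm wide; open, the fingers measure 130 mm over their backs; the gripper's body (78 mm by 193 mm) begins 47 mm behind the grasp point.
Start: joints at [-0.94, 0.359, 0.012, 0, -1.224, -0.288], TCP at [0.227, -0.636, 0.203] pointing down, gripper open.
Joint ranges: [-3.07, 3.07], [-1.43, 2.12], [-1.02, 1.25], [-3.03, 1.67], [-3.05, -0], [-3.03, 3.03]. Speed limits (rad/s): [2.39, 2.39, 3.01, 3.14, 3.14, 3.14].

## Interface

Orientations are given as [roll, pitch, yaw] about the fixed x, y, z axes, in that order (R = Rz(yaw) Ry(pitch) Rx(roll)).
In Python, from station import arm, cams gives the robot as it stands.
- The arm moves only by the shell command python3 -m handwheel 'ROWS' [FORCE]. ROWS is JSON, a list that holds one entry, the list of rows, each a list of 7 numbers: the shift along the tool's x, y, z normalised to -1 to 1, where 1 is 0.08 m, then the turn, a rotation vector about the tool's x, y, z normalised to -1 to 1, where 1 is 0.5 rad, then the closure in counts, from 0 (fully open) to 255 (shut). In form: [[[x, y, z, wx, wy, wz, hand], ...]]. A call has 1 to 5 rows; each row is the pose to reach, as a shift and turn from the pose commanded when the call began, along the tool's axes at that moment; what a row does not reach only later rows make up. A row lasts 1/8 s, in which the tool goes at most 62.5 mm and 10.7 degrees, less where a joint would pass 70% of its speed; a pose out of reach is approached as far as the arm can. A call with a number of a shift or a turn outside -1 to 1 is refused whole. A call with a gripper value outside its range is refused whole. The fingers move at their own pace and stop on an object; FORCE is the grip in N (left out, the last holds). Time passes only in rows, so rows that repeat a pose let the fingers close. It gives the time, the measured TCP pose, the force, the opening and the grip force at its end, in the units of the state.
- arm.get_state(): the state, without advancing time (a new reading comes with each control period).
- cams.grab_frame(name): name is "side" or "top" or "wrist"; returns the picture (480x640x3 uint8, blue, green, red); there is no depth.
- cams.camera_info(name): a dict with "camera_matrix" (3x3 intrinsics, pixels), "R" (3x3) and "t" (3): a world point X has camera coordinates R X + t; the wrist camera has in their place "hand_eye" (4x4, takes a point from camera to tool coordinates, whose origin is the TCP and whose axes are the flange's). Camera axes: x right, y down, z forward; pixel columns grow to the right and rows downward; lengths in m; the calibration is good to about 2 mm. A picture is of the moment at which its call begins: read the wrist's pose just before it. camera_info takes no time and is no camera call.
- arm.job_done(): hands the job in; it is judged then, once.
The state is a dict: "t": time; "q": joint angles; "qd": joint speeds; "joint_efforts": joint torques, N m; "eef_pos": TCP position; "ee_rot": TCP orientation; "force": force on the tool from outside, world axes, zero at the start; "moment": the same for the moment, N m; "width": finger opening in m; "gripper_force": force on a finger pad.
Only numpy, scipy, OpenCV 4.12 (cv2) and the standard library are available. Lean on these libraries where they do the work, as an engineer would, in place of code of your own. Each camera call takes 0.05 s, during which the arm holds its last target. There are 200 camera calls.

## Working session

There is one attempt and no reset: what is moved stays moved. The work goes in short steps, Python scripts to look and compute and a shell command to move; the robot and the scene stay as the last step left them, time stands still between calls to the robot, and variables do not carry over. Pictures are saved under pics/ and viewed, at most 10 in all, crops included, and the job is handed in when it is done.

```bash
ls; mkdir -p pics; python3 - <<'E'
from station import arm,cams
import cv2,numpy as np
for n in ("side","top"):
    cv2.imwrite(f"pics/{n}0.png",cams.grab_frame(n))
    i=cams.camera_info(n);print(n,{k:np.round(np.array(v),4).tolist() for k,v in i.items()})
print({k:np.round(np.array(v),4).tolist() for k,v in cams.camera_info("wrist").items()})
print(arm.get_state(),arm.grip_point_offset)
E
```

```text
pics
side {'camera_matrix': [[471.5262, 0.0, 313.7389], [0.0, 471.5262, 243.3867], [0.0, 0.0, 1.0]], 'R': [[-0.8314, -0.5553, -0.0204], [-0.3784, 0.5926, -0.7111], [0.407, -0.5835, -0.7028]], 't': [0.3826, 0.3764, 1.1697]}
top {'camera_matrix': [[596.1229, 0.0, 319.9219], [0.0, 596.1229, 249.4093], [0.0, 0.0, 1.0]], 'R': [[0.017, -0.9998, 0.0083], [-0.9872, -0.0181, -0.1587], [0.1588, -0.0055, -0.9873]], 't': [-0.1119, 0.5329, 1.4499]}
{'camera_matrix': [[385.6549, 0.0, 316.2394], [0.0, 385.6549, 226.8763], [0.0, 0.0, 1.0]], 'hand_eye': [[-0.0, -0.9669, -0.255, 0.0688], [1.0, -0.0001, 0.0001, 0.0004], [-0.0001, -0.255, 0.9669, -0.1809], [0.0, 0.0, 0.0, 1.0]]}
{'t': 0.1, 'q': array([-9.39935770e-01,  3.59271502e-01,  1.11535384e-02, -3.24662703e-04,
       -1.22411043e+00, -2.88123016e-01]), 'qd': array([-0.00116035, -0.00130732,  0.00163291,  0.00158399, -0.00074622,
        0.00108916]), 'joint_efforts': array([-2.30363294e-03, -5.84160161e+01,  2.93748450e+01,  7.01563329e+00,
        1.00538073e-02, -7.33478873e-05]), 'eef_pos': array([ 0.22667393, -0.63529302,  0.20224314]), 'ee_rot': array([ 3.14013288e+00, -1.14323172e-04, -2.79896556e+00]), 'force': array([-0.38400142,  0.27973181,  0.08730896]), 'moment': array([-0.03973843,  0.0059238 ,  0.00349902]), 'gripper_force': 0.0, 'width': 0.08745003806224168} 0.0188
```

View pics/top0.png

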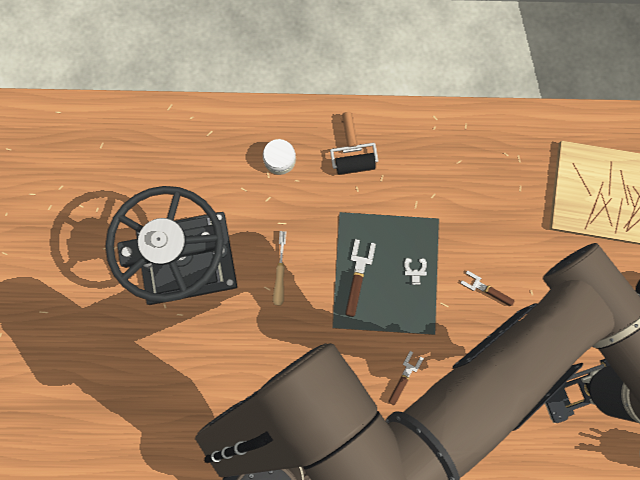

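View pics/side0.png

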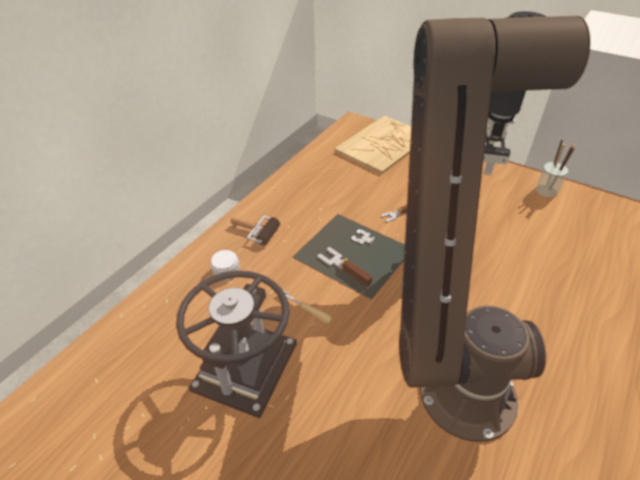

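The top view shows:
- Press hub at (160,240).
- Forks at (358,275) on the mat (largest), (405,378) on the bench (small) and (488,288) on the bench (small).
- Clip at (415,270) on the mat, mouth up (+x) and tab at (416,284). Nothing else looks like it.
- Gouge at (280,265), tin at (279,156), brayer at (354,155).

By the description I choose the mat fork at (358,275). Next I check it in a close crop and measure.

```bash
cat > h.py <<'E'
import numpy as np,cv2
from scipy.spatial.transform import Rotation as Ro
from station import arm,cams
def pose():
    s=arm.get_state(); return np.array(s['eef_pos']),Ro.from_euler('xyz',s['ee_rot']).as_matrix()
def ray(name,px,P=None):
    i=cams.camera_info(name);K=np.array(i['camera_matrix'])
    d=np.linalg.inv(K)@np.array([px[0],px[1],1.])
    if name=='wrist':
        H=np.array(i['hand_eye']);p,R=P
        return p+R@H[:3,3],R@H[:3,:3]@d
    R=np.array(i['R']);return -R.T@np.array(i['t']),R.T@d
def onz(name,px,z,P=None):
    o,d=ray(name,px,P);return o+d*(z-o[2])/d[2]
def proj(name,X,P=None):
    i=cams.camera_info(name);K=np.array(i['camera_matrix'])
    if name=='wrist':
        H=np.array(i['hand_eye']);p,R=P;c=H[:3,:3].T@(R.T@(np.array(X)-p)-H[:3,3])
    else: c=np.array(i['R'])@X+np.array(i['t'])
    c=K@c;return c[:2]/c[2]
def rows(dp,dyaw=0):
    "shift in tool axes /0.08, and turn about tool z /0.5, for world shift dp, world yaw dyaw (tool down)"
    p,R=pose();return np.round(R.T@np.array(dp)/0.08,3),round(-dyaw/0.5,3)
E
python3 - <<'E'
from h import *
im=cv2.imread('pics/top0.png')
cv2.imwrite('pics/crop0.png',cv2.resize(im[210:340,325:525],None,fx=4,fy=4,interpolation=cv2.INTER_CUBIC)[:520,:800])
hsv=cv2.cvtColor(im,cv2.COLOR_BGR2HSV)
m=((hsv[...,1]<40)&(hsv[...,2]>110)).astype(np.uint8)
for nm,(x0,y0,x1,y1),z in [("clip",(395,250,435,295),.009),("forksteel",(340,235,385,275),.013),("hub",(132,212,192,270),.262)]:
    s=np.zeros_like(m);s[y0:y1,x0:x1]=m[y0:y1,x0:x1]
    c=max(cv2.findContours(s,0,2)[0],key=cv2.contourArea)
    M=cv2.moments(c);u=(M['m10']/M['m00'],M['m01']/M['m00']);mr=cv2.minAreaRect(c)
    print(nm,np.round(u,1),cv2.contourArea(c),mr,np.round(onz("top",u,z),4),np.round(onz("top",mr[0],z),4))
for px,z in [((159,239),.2835),((363,241),.013),((352,314),.037),((416,283),.017),((279,156),.055),((340,213),.003),((438,333),.003)]: print(px,np.round(onz("top",px,z),3))
E
```

```text
clip [415.4 270.5] 276.5 ((415.0, 271.0), (26.0, 22.0), 90.0) [ 0.4902 -0.3471  0.009 ] [ 0.4889 -0.3461  0.009 ]
forksteel [361.8 257. ] 339.0 ((361.8902282714844, 256.51220703125), (21.930713653564453, 32.19763946533203), 12.094758033752441) [ 0.5219 -0.2098  0.013 ] [ 0.5232 -0.21    0.013 ]
hub [160.7 240.5] 1615.5 ((161.0, 240.5), (45.0, 46.0), 90.0) [0.5126 0.2387 0.262 ] [0.5126 0.2379 0.262 ]
(159, 239) [0.512 0.237 0.283]
(363, 241) [ 0.563 -0.213  0.013]
(352, 314) [ 0.375 -0.185  0.037]
(416, 283) [ 0.457 -0.347  0.017]
(279, 156) [0.772 0.006 0.055]
(340, 213) [ 0.638 -0.153  0.003]
(438, 333) [ 0.333 -0.404  0.003]
```

View pics/crop0.png

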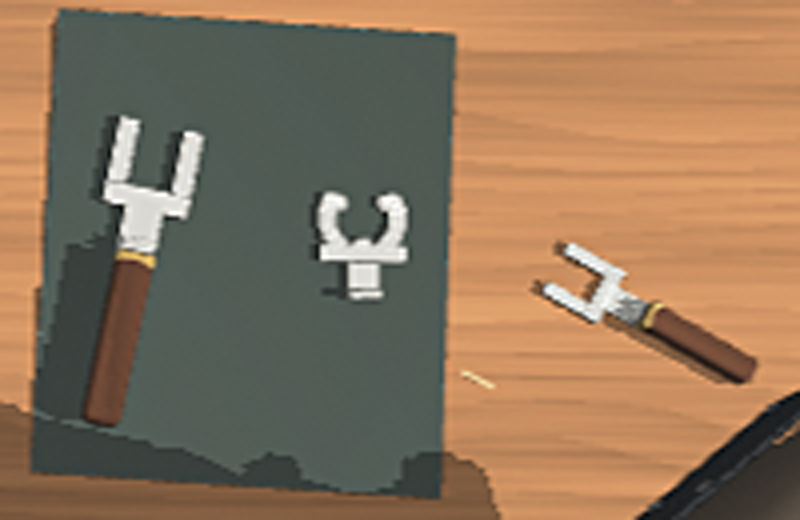

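The crop shows the large fork on the mat, prongs up at crop (120–190,120), which is clearly bigger than the small bench fork at (640,310). The clip's mouth is up at (363,200) and its tail is at (364,280), with yaw near 0. The hub measures (0.512, 0.238).

I'll approach the shaft from the -y side, mouth towards +y, so the fork grip ends up around 0.5 m from the base. First, hover over the clip's tail.

```bash
python3 -m handwheel '[[[-1,0.9,0,0,0,0.645,0],[-1,0.9,0,0,0,0.645,0],[-1,0.9,0,0,0,0.645,0]]]' && python3 -m handwheel '[[[-0.68,0.81,0,0,0,0,0],[-0.68,0.81,0,0,0,0,0]]]' && python3 -m handwheel '[[[-0.68,0.81,0,0,0,0,0],[-0.68,0.81,0,0,0,0,0]]]' && python3 -m handwheel '[[[-0.6,0.81,0.8,0,0,0,0],[-0.6,0.81,0.8,0,0,0,0],[-0.6,0.81,0.8,0,0,0,0],[-0.6,0.81,0.8,0,0,0,0]]]'
python3 - <<'E'
from h import *
P=pose();im=cams.grab_frame("wrist");cv2.imwrite("pics/w1.png",im);np.savez("w1.npz",p=P[0],R=P[1])
print(P[0],arm.get_state()['ee_rot'],proj("wrist",[.475,-.347,.009],P))
E
```

```text
t: 0.48
eef_pos: [0.2791, -0.5387, 0.2033]
ee_rot: [3.141, 0.0, -3.12]
force: [0.6, -0.5, -0.0]
width: 0.0875
gripper_force: 0.0
t: 0.72
eef_pos: [0.3319, -0.4739, 0.2029]
ee_rot: [3.141, -0.0, -3.119]
force: [-0.6, -1.0, -0.0]
width: 0.0877
gripper_force: 0.0
t: 0.98
eef_pos: [0.3854, -0.4078, 0.2029]
ee_rot: [3.141, -0.0, -3.119]
force: [-0.0, -0.4, 0.2]
width: 0.0879
gripper_force: 0.0
t: 1.48
eef_pos: [0.431, -0.3441, 0.1392]
ee_rot: [-3.141, -0.0, -3.12]
force: [-0.8, -0.9, -0.8]
width: 0.0878
gripper_force: 0.0
[ 0.43095748 -0.34407794  0.13919351] [-3.14104086e+00  4.81604385e-04 -3.12119906e+00] [311.43495471 261.89021458]
```

View pics/w1.png

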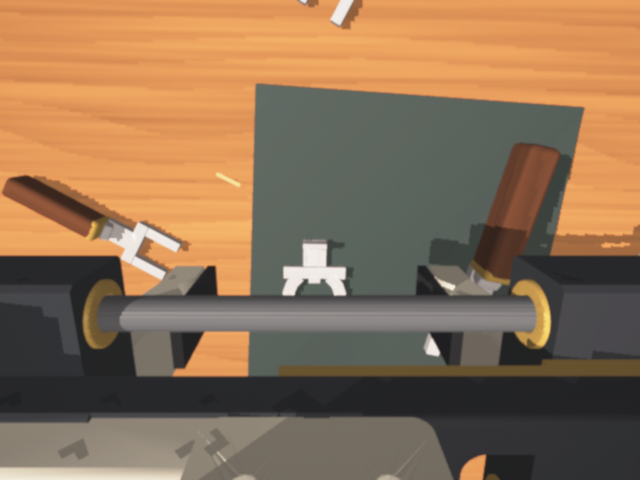

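The wrist view shows the tail and tab at (315,253), the back bar from (283,272) to (347,272), and the fork handle at (515,215). Next I measure the tail.

```bash
python3 - <<'E'
from h import *
im=cv2.imread('pics/w1.png');d=np.load('w1.npz');P=(d['p'],d['R'])
hsv=cv2.cvtColor(im,cv2.COLOR_BGR2HSV);m=((hsv[...,1]<50)&(hsv[...,2]>140)).astype(np.uint8)
s=m[225:292,270:360]
for r in range(12,60,3):
    xs=np.where(s[r])[0]
    if len(xs): print(r+225,xs.min()+270,xs.max()+270, end='; ')
print()
for px,z in [((283,268),.009),((347,268),.009),((303,260),.009),((327,260),.009),((315,241),.017)]: print(px,np.round(onz('wrist',px,z,P),4))
# fork handle from top picture + wrist picture
b=((hsv[...,0]<15)&(hsv[...,1]>90)&(hsv[...,2]<150)).astype(np.uint8);b[:,:440]=0;b[:130]=0;b[270:]=0;b[:,565:]=0
c=max(cv2.findContours(b,0,2)[0],key=cv2.contourArea);print(cv2.minAreaRect(c),cv2.contourArea(c))
E
```

```text
240 304 317; 243 303 325; 246 302 326; 249 303 326; 252 303 326; 255 303 326; 258 303 326; 261 303 326; 264 302 326; 267 283 345; 270 283 345; 273 283 345; 276 283 345; 279 286 344; 282 286 342; 
(283, 268) [ 0.4811 -0.3713  0.009 ]
(347, 268) [ 0.4799 -0.3164  0.009 ]
(303, 260) [ 0.4734 -0.3542  0.009 ]
(327, 260) [ 0.473  -0.3337  0.009 ]
(315, 241) [ 0.4539 -0.3444  0.017 ]
((516.3092651367188, 207.37384033203125), (47.64874267578125, 135.8460693359375), 19.44003677368164) 5674.0
```

```bash
python3 -m handwheel '[[[-0.45,0,1,0,0,0,0],[-0.45,0,1,0,0,0,0],[-0.45,0,1,0,0,0,0],[-0.45,0,1,0,0,0,0]]]' 30 && python3 -m handwheel '[[[0,0,0.5,0,0,0,0],[0,0,0.6,0,0,0,0],[0,0,0.67,0,0,0,0],[0,0,0.67,0,0,0,0]]]'
```

```text
t: 2.02
eef_pos: [0.467, -0.3437, 0.0605]
ee_rot: [-3.141, 0.001, -3.122]
force: [0.2, -0.2, 1.0]
width: 0.0874
gripper_force: 0.0
t: 2.52
eef_pos: [0.4673, -0.3431, 0.0065]
ee_rot: [-3.141, 0.001, -3.121]
force: [0.5, -0.0, 0.6]
width: 0.0876
gripper_force: 0.0
```

Down 2 mm more, close, then lift.

```bash
python3 -m handwheel '[[[0,-0.01,0.03,0,0,0,0],[0,-0.01,0.03,0,0,0,120],[0,-0.01,0.03,0,0,0,255],[0,-0.01,0.03,0,0,0,255],[0,-0.01,0.03,0,0,0,255]]]' 40 && python3 -m handwheel '[[[0,0,0,0,0,0,255],[0,0,0,0,0,0,255],[0,0,0,0,0,0,255],[0,0,-0.1,0,0,0,255],[0,0,-0.2,0,0,0,255]]]'; python3 - <<'E'
from h import *
print(pose(),arm.get_state()['force'])
E
```

```text
t: 3.15
eef_pos: [0.4669, -0.3435, 0.0031]
ee_rot: [-3.142, 0.0, -3.121]
force: [-0.6, 0.3, 0.5]
width: 0.0531
gripper_force: 0.0
t: 3.78
eef_pos: [0.467, -0.3436, 0.0197]
ee_rot: [-3.141, 0.0, -3.121]
force: [-0.1, -0.1, 0.6]
width: 0.0038
gripper_force: 0.0
(array([ 0.46696223, -0.34362238,  0.01971983]), array([[-9.99792195e-01, -2.03848780e-02,  1.52425632e-04],
       [-2.03848988e-02,  9.99792197e-01, -1.36225743e-04],
       [-1.49617013e-04, -1.39304615e-04, -9.99999979e-01]])) [-0.05110975 -0.09913948  0.59377128]
```

The fingers were slower than the lift, so they closed on nothing. I'll reopen, rise a bit and check the clip.

```bash
python3 -m handwheel '[[[0,0,-0.7,0,0,0,0],[0,0,-0.7,0,0,0,0],[0.4,0,-0.9,0,0,0,0],[0.4,0,-0.9,0,0,0,0],[0.4,0,-0.9,0,0,0,0]]]' | head -2; python3 - <<'E'
from h import *
P=pose();im=cams.grab_frame("wrist");cv2.imwrite("pics/w2.png",im)
hsv=cv2.cvtColor(im,cv2.COLOR_BGR2HSV);m=((hsv[...,1]<50)&(hsv[...,2]>140)).astype(np.uint8)
print(P[0])
for r in range(200,300,4):
    xs=np.where(m[r,260:370])[0]
    if len(xs): print(r,xs.min()+260,xs.max()+260,len(xs),np.round(onz('wrist',((xs.min()+xs.max())/2+260,r),.009,P)[:2],4))
E
```

```text
t: 4.4
eef_pos: [0.4352, -0.3443, 0.0913]
[ 0.4351638  -0.34430811  0.09132524]
252 302 302 1 [ 0.4545 -0.3539]
256 302 302 1 [ 0.4576 -0.3538]
260 300 329 30 [ 0.4604 -0.3448]
264 300 328 29 [ 0.4635 -0.3451]
268 301 328 28 [ 0.4666 -0.3447]
272 301 328 28 [ 0.4697 -0.3446]
276 301 328 28 [ 0.4728 -0.3445]
280 301 328 28 [ 0.4759 -0.3445]
284 278 349 72 [ 0.4791 -0.3452]
288 278 351 74 [ 0.4823 -0.3444]
292 278 350 73 [ 0.4855 -0.3447]
```

View pics/w2.png

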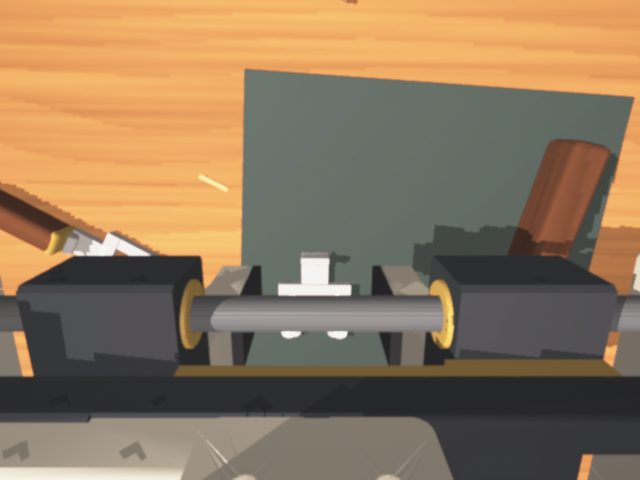

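The clip is undisturbed: tail at (315,268), y = -0.3446, bar edge at x = 0.479. I'll go down again and close with more time.

```bash
python3 -m handwheel '[[[-0.4,-0.012,0,0,0,0,110],[-0.4,-0.012,0.5,0,0,0,110],[-0.4,-0.012,0.9,0,0,0,110],[-0.4,-0.012,0.9,0,0,0,110],[-0.4,-0.012,0.9,0,0,0,110]]]' 40 |head -2&& python3 -m handwheel '[[[0,0,0.1,0,0,0,110],[0,0,0.19,0,0,0,110],[0,0,0.19,0,0,0,255],[0,0,0.19,0,0,0,255],[0,0,0.19,0,0,0,255]]]' && python3 -m handwheel '[[[0,0,0,0,0,0,255],[0,0,0,0,0,0,255],[0,0,0,0,0,0,255],[0,0,0,0,0,0,255]]]'
```

```text
t: 5.08
eef_pos: [0.4677, -0.3448, 0.0197]
t: 5.7
eef_pos: [0.467, -0.3446, 0.0041]
ee_rot: [-3.141, 0.0, -3.121]
force: [0.4, 0.5, 0.3]
width: 0.0253
gripper_force: 0.0
t: 6.2
eef_pos: [0.4668, -0.3445, 0.0039]
ee_rot: [3.142, -0.0, -3.121]
force: [0.1, -1.0, -0.4]
width: 0.0004
gripper_force: 0.0
```

```bash
python3 - <<'E'
from h import *
P=pose();w=cams.grab_frame("wrist");t=cams.grab_frame("top")
a=cv2.resize(t[200:340,320:460],(420,420),interpolation=cv2.INTER_CUBIC)
b=w[150:450,120:500]
o=np.zeros((420,800,3),np.uint8);o[:,:420]=a;o[:300,420:]=b
cv2.imwrite("pics/c3.png",o);print(P[0],proj("wrist",P[0],P),proj("top",P[0]))
E
```

```text
[ 0.46683112 -0.34449058  0.00386156] [315.58740628 268.07666143] [414.1156919  279.81707111]
```

View pics/c3.png

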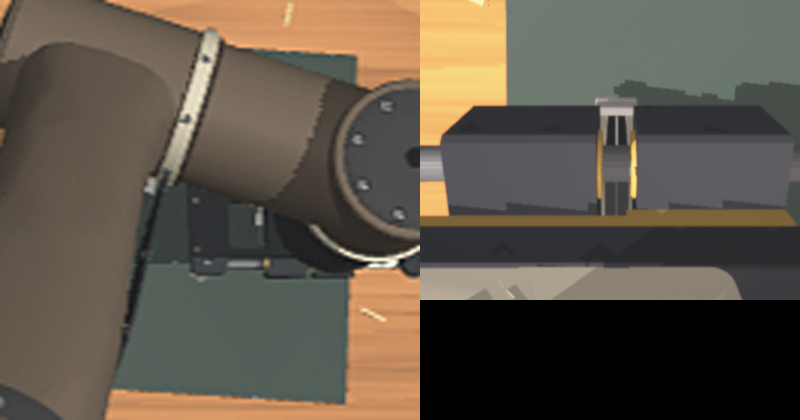

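The top view is blocked by the arm. The wrist crop shows the tab still between the fingers at full-frame (315,252), although the width reads shut. Zooming in.

```bash
python3 - <<'E'
from h import *
P=pose();w=cams.grab_frame("wrist")
cv2.imwrite("pics/c4.png",cv2.resize(w[235:385,220:410],None,fx=4,fy=4,interpolation=cv2.INTER_CUBIC))
for X in [(.455,-.3546,.017),(.455,-.3346,.017),(.479,-.37,.009),(.479,-.3445,.009)]: print(X,proj("wrist",X,P).round(0))
s=arm.get_state();print(s['width'],s['gripper_force'],s['t'])
E
```

```text
(0.455, -0.3546, 0.017) [294. 254.]
(0.455, -0.3346, 0.017) [338. 254.]
(0.479, -0.37, 0.009) [264. 294.]
(0.479, -0.3445, 0.009) [315. 295.]
0.0004374023883602005 0.0 6.35
```

View pics/c4.png

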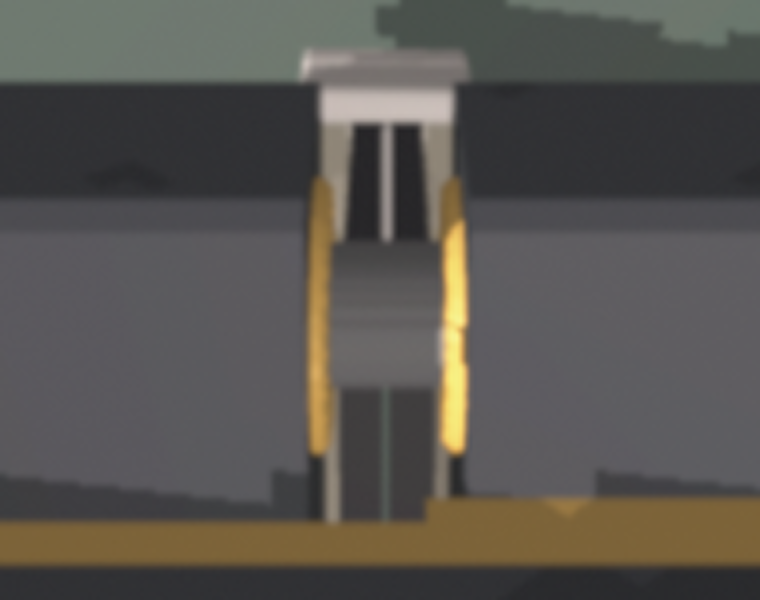

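The zoom shows the pads shut at crop (385,180), with the clip's tail visible below them through the slit. The fingers therefore closed above the tail, and the true tip is higher than reported. I'll open to about 30 mm and probe down to the mat by force.

```bash
python3 -m handwheel '[[[0,0,0,0,0,0,150],[0,0,0,0,0,0,150],[0,0,0,0,0,0,150],[0,0,0,0,0,0,150]]]' | egrep 'eef|force|width'; for i in 1; do python3 -m handwheel '[[[0,0,0.02,0,0,0,150],[0,0,0.02,0,0,0,150],[0,0,0.02,0,0,0,150]]]' | egrep 'eef|^force|width'; python3 -m handwheel '[[[0,0,0.02,0,0,0,150],[0,0,0.02,0,0,0,150],[0,0,0.02,0,0,0,150]]]' | egrep 'eef|^force'; python3 -m handwheel '[[[0,0,0.02,0,0,0,150],[0,0,0.02,0,0,0,150],[0,0,0.02,0,0,0,150]]]' | egrep 'eef|^force'; done
```

```text
eef_pos: [0.4668, -0.3445, 0.0039]
force: [-0.8, 0.5, -0.2]
width: 0.0334
gripper_force: 0.0
eef_pos: [0.4668, -0.3445, 0.0022]
force: [-0.8, 0.6, 0.4]
width: 0.0361
eef_pos: [0.4668, -0.3445, 0.0006]
force: [-0.0, 0.2, 0.1]
eef_pos: [0.4668, -0.3445, -0.001]
force: [-0.2, -0.3, 0.1]
```

```bash
python3 -m handwheel '[[[0,0,0.02,0,0,0,150],[0,0,0.02,0,0,0,150],[0,0,0.02,0,0,0,150]]]' | egrep 'eef|^force'; python3 -m handwheel '[[[0,0,0.02,0,0,0,150],[0,0,0.02,0,0,0,150],[0,0,0.02,0,0,0,150]]]' | egrep 'eef|^force';python3 -m handwheel '[[[0,0,0.02,0,0,0,150],[0,0,0.02,0,0,0,150],[0,0,0.02,0,0,0,150]]]' | egrep 'eef|^force'
```

```text
eef_pos: [0.4668, -0.3445, -0.0026]
force: [0.7, -0.4, 0.5]
eef_pos: [0.4668, -0.3445, -0.0042]
force: [0.4, -0.3, -0.3]
eef_pos: [0.4668, -0.3445, -0.0058]
force: [-0.2, -0.6, -0.5]
```

```bash
python3 -m handwheel '[[[0,0,0.02,0,0,0,150],[0,0,0.02,0,0,0,150],[0,0,0.02,0,0,0,150]]]' | egrep 'eef|^force'; python3 -m handwheel '[[[0,0,0.02,0,0,0,150],[0,0,0.02,0,0,0,150],[0,0,0.02,0,0,0,150]]]' | egrep 'eef|^force|width'; python3 - <<'E'
from h import *
P=pose();w=cams.grab_frame("wrist");s=cams.grab_frame("side")
u=proj("side",P[0]);print(u)
o=np.zeros((400,800,3),np.uint8);o[:]=0
o[:,:400]=cv2.resize(w[230:330,265:365],(400,400),interpolation=cv2.INTER_CUBIC)
x,y=int(u[0]),int(u[1]);o[:,400:]=cv2.resize(s[y-50:y+50,x-50:x+50],(400,400),interpolation=cv2.INTER_CUBIC)
cv2.imwrite("pics/c5.png",o)
E
```

```text
eef_pos: [0.4668, -0.3445, -0.0074]
force: [0.0, -0.9, -0.7]
eef_pos: [0.4668, -0.3445, -0.009]
force: [-0.6, 0.2, -1.0]
width: 0.036
[369.68991125 243.99269509]
```

View pics/c5.png

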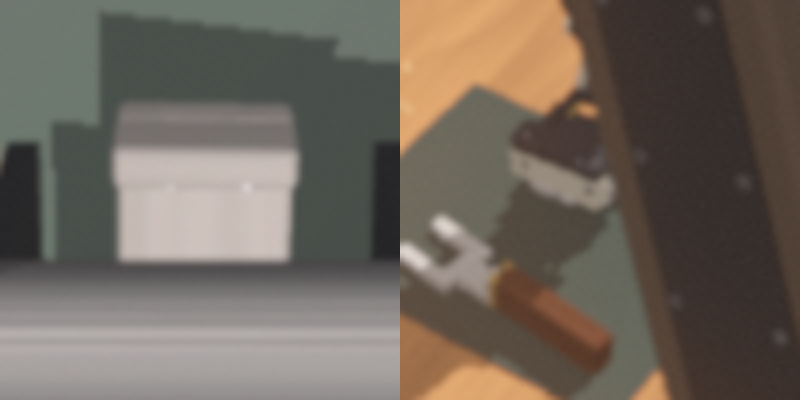

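The left half shows the tail centred between open pads. The right half (side view) is occluded by the arm. Still no contact, so I keep probing.

```bash
python3 -m handwheel '[[[0,0,0.02,0,0,0,150],[0,0,0.02,0,0,0,150],[0,0,0.02,0,0,0,150]]]' | egrep 'eef|^force'; python3 -m handwheel '[[[0,0,0.02,0,0,0,150],[0,0,0.02,0,0,0,150],[0,0,0.02,0,0,0,150]]]' | egrep 'eef|^force'; python3 -m handwheel '[[[0,0,0.02,0,0,0,150],[0,0,0.02,0,0,0,150],[0,0,0.02,0,0,0,150]]]' | egrep 'eef|^force'
```

```text
eef_pos: [0.4668, -0.3445, -0.0106]
force: [0.1, 0.6, -0.0]
eef_pos: [0.4668, -0.3445, -0.0122]
force: [-0.3, 0.3, -0.5]
eef_pos: [0.4668, -0.3445, -0.0138]
force: [0.5, 0.6, 0.6]
```

```bash
python3 -m handwheel '[[[0,0,0.02,0,0,0,150],[0,0,0.02,0,0,0,150],[0,0,0.02,0,0,0,150]]]' | egrep 'eef|^force'; python3 -m handwheel '[[[0,0,0.015,0,0,0,150],[0,0,0.015,0,0,0,150],[0,0,0.015,0,0,0,150]]]' | egrep 'eef|^force|^t:'
```

```text
eef_pos: [0.4668, -0.3445, -0.0153]
force: [0.5, 0.6, -0.7]
t: 11.82
eef_pos: [0.4668, -0.3445, -0.0166]
force: [-0.9, 0.2, -0.3]
```

The c4 geometry puts the pad tips about 20 mm short of the nominal TCP, so they should now be beside the tail, just above the mat. I'll close here and see.

```bash
python3 -m handwheel '[[[0,0,0.015,0,0,0,255],[0,0,0.015,0,0,0,255],[0,0,0.015,0,0,0,255],[0,0,0.015,0,0,0,255],[0,0,0.015,0,0,0,255]]]' 40| egrep 'eef|force|width|t:'
```

```text
t: 12.45
eef_pos: [0.4668, -0.3445, -0.0178]
ee_rot: [3.142, -0.0, -3.121]
force: [-0.5, 0.8, -0.6]
width: 0.019
gripper_force: 40.0
```

Gripped: width 19 mm at 40 N. So the clip's underside is at eef_z + 0.0208. The plan:
1. Lift and carry the clip across at height.
2. Rotate to yaw -π/2.
3. Lower it about 35 mm out from the axis, because the noses would otherwise hit the wider shaft end.
4. Slide it in to about 26 mm.

```bash
h='python3 -m handwheel'; $h '[[[0,0,-0.4,0,0,0,255],[0,0,-1,0,0,0,255],[0,0,-1,0,0,0,255]]]' | egrep 'eef|width'; $h '[[[-0.1,0.9,-0.95,0,0,0,255],[-0.1,0.9,-0.95,0,0,0,255],[-0.1,0.9,-0.95,0,0,0,255]]]' | egrep 'eef'; $h '[[[-0.1,0.9,-0.95,0,0,0,255],[-0.1,0.9,-0.95,0,0,0,255],[-0.1,0.9,-0.95,0,0,0,255]]]' | egrep 'eef';  $h '[[[-0.1,0.9,-0.95,0,0,0,255],[-0.1,0.9,-0.95,0,0,0,255],[-0.1,0.9,-0.95,0,0,0,255]]]' | egrep 'eef|width'; $h '[[[-0.1,0.9,0,0,0,0,255],[-0.1,0.9,0,0,0,0,255]]]' | egrep 'eef'; $h '[[[-0.1,0.9,0,0,0,0,255],[-0.1,0.9,0,0,0,0,255]]]' | egrep 'eef'; $h '[[[-0.1,0.9,0,0,0,0,255],[-0.1,0.9,0,0,0,0,255],[-0.1,0.9,0,0,0,0,255]]]' | egrep 'eef|width|force|rot'
```

```text
eef_pos: [0.4695, -0.3457, 0.0662]
width: 0.0193
eef_pos: [0.4749, -0.2712, 0.1405]
eef_pos: [0.4811, -0.1993, 0.2156]
eef_pos: [0.4874, -0.1273, 0.2909]
width: 0.019
eef_pos: [0.4924, -0.0546, 0.2877]
eef_pos: [0.4992, 0.0176, 0.2879]
eef_pos: [0.5058, 0.0879, 0.2888]
ee_rot: [-3.14, -0.002, -3.121]
force: [-0.7, -0.1, -0.7]
width: 0.0192
gripper_force: 40.0
```

```bash
h='python3 -m handwheel'; for i in 1; do $h '[[[0,0,0,0,0,-0.35,255],[0,0,0,0,0,-0.7,255],[0,0,0,0,0,-0.775,255]]]' >/dev/null; $h '[[[0,0,0,0,0,-0.35,255],[0,0,0,0,0,-0.7,255],[0,0,0,0,0,-0.775,255]]]' >/dev/null; $h '[[[0,0,0,0,0,-0.35,255],[0,0,0,0,0,-0.7,255],[0,0,0,0,0,-0.775,255]]]' >/dev/null; $h '[[[0,0,0,0,0,-0.35,255],[0,0,0,0,0,-0.7,255],[0,0,0,0,0,-0.775,255],[0,0,0,0,0,-0.775,255]]]'; done
python3 - <<'E'
from h import *
for n,box in (("side",(200,280,265,330)),("top",(132,212,192,270))):
    im=cv2.imread(f'pics/{n}0.png');hsv=cv2.cvtColor(im,cv2.COLOR_BGR2HSV)
    m=((hsv[...,1]<45)&(hsv[...,2]>120)).astype(np.uint8);x0,y0,x1,y1=box
    s=np.zeros_like(m);s[y0:y1,x0:x1]=m[y0:y1,x0:x1]
    c=max(cv2.findContours(s,0,2)[0],key=cv2.contourArea);c=cv2.convexHull(c)
    e=cv2.fitEllipse(c);print(n,e,onz(n,e[0],.262).round(4))
print(rows([0,0,0]))
t=cams.grab_frame("top");cv2.imwrite("pics/t6.png",t)
P=pose();f=P[0]-.04*P[1][:,0];print(P[0],f,proj("top",[f[0],f[1],.315]))
E
```

```text
t: 16.45
eef_pos: [0.506, 0.0883, 0.2902]
ee_rot: [3.142, 0.0, -1.576]
force: [0.7, 0.2, -1.7]
width: 0.0194
gripper_force: 40.0
side ((231.2470703125, 305.4787902832031), (34.9240837097168, 46.17603302001953), 74.07511138916016) [0.5141 0.2416 0.262 ]
top ((160.63372802734375, 240.37940979003906), (44.9376220703125, 46.95569610595703), 68.74124908447266) [0.5128 0.2387 0.262 ]
(array([0., 0., 0.]), 0.0)
[0.50605549 0.08827543 0.2902279 ] [0.50626401 0.12827489 0.2902261 ] [207.9265118  240.01287797]
```

Both views agree on the hub: x ≈ 0.513, y ≈ 0.2395. I go to 35 mm out, lower to a 1.5 mm hover, then check for contact.

```bash
h='python3 -m handwheel'; $h '[[[-0.95,-0.09,0,0,0,0,255],[-0.95,-0.09,0,0,0,0,255],[-0.95,-0.09,0,0,0,0,255],[-0.95,-0.09,0,0,0,0,255]]]' | egrep 'eef|^force'; $h '[[[0,0,0.3,0,0,0,255],[0,0,0.5,0,0,0,255],[0,0,0.58,0,0,0,255],[0,0,0.58,0,0,0,255],[0,0,0.58,0,0,0,255]]]'; python3 - <<'E'
from h import *
t=cams.grab_frame("top");s=cams.grab_frame("side")
o=np.zeros((400,800,3),np.uint8)
o[:,:400]=cv2.resize(t[190:290,120:220],(400,400),interpolation=cv2.INTER_CUBIC)
o[:,400:]=cv2.resize(s[255:355,185:285],(400,400),interpolation=cv2.INTER_CUBIC)
cv2.imwrite("pics/c7.png",o)
E
```

```text
eef_pos: [0.5132, 0.1638, 0.2903]
force: [0.2, 0.2, -0.9]
t: 17.62
eef_pos: [0.5137, 0.1644, 0.2446]
ee_rot: [-3.141, 0.0, -1.571]
force: [-0.7, 0.7, -1.1]
width: 0.0191
gripper_force: 40.0
```

View pics/c7.png

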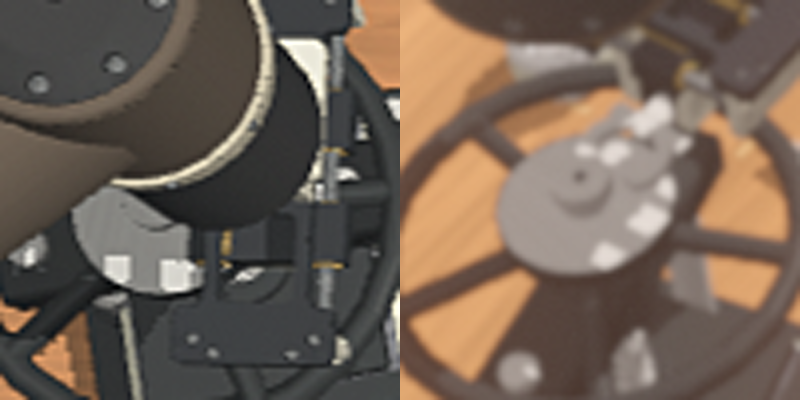

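The side half shows the clip over the hub at crop (650,140), with its arms facing the shaft top at (580,180). The top half is blocked by the arm. I lower to 1 mm above the hub, slide in to 26 mm, then touch down while watching the forces.

```bash
h='python3 -m handwheel'; python3 -c "
from h import *
print(onz('side',(230.2,299.8),.2835),onz('top',(159,239),.2835))"; $h '[[[0,0,0.015,0,0,0,255],[0,0,0.03,0,0,0,255],[0,0,0.03,0,0,0,255]]]' | egrep 'eef|^force'; $h '[[[-0.04,0,0,0,0,0,255],[-0.08,0,0,0,0,0,255],[-0.11,0,0,0,0,0,255],[-0.11,0,0,0,0,0,255]]]' | egrep 'eef|^force';  $h '[[[0,0,0.01,0,0,0,255],[0,0,0.01,0,0,0,255],[0,0,0.01,0,0,0,255]]]' | egrep 'eef|^force|t:'
```

```text
[0.51278093 0.24197311 0.2835    ] [0.51199773 0.23662677 0.2835    ]
eef_pos: [0.5133, 0.1644, 0.2414]
force: [-0.1, 0.0, -1.3]
eef_pos: [0.5133, 0.1734, 0.2414]
force: [0.4, -0.1, -0.6]
t: 18.98
eef_pos: [0.5134, 0.1733, 0.241]
ee_rot: [-3.141, 0.0, -1.571]
force: [-1.1, 1.0, 2.1]
```

Contact is about 3 N at the predicted height, with no side load. Release, then back straight up.

```bash
h='python3 -m handwheel'; $h '[[[0,0,-0.004,0,0,0,140],[0,0,-0.004,0,0,0,140],[0,0,-0.004,0,0,0,140],[0,0,-0.004,0,0,0,140],[0,0,-0.004,0,0,0,140]]]' | egrep 'eef|force|width'; $h '[[[0,0,-0.2,0,0,0,140],[0,0,-0.6,0,0,0,140],[0,0,-0.9,0,0,0,140]]]' | egrep 'eef|^force'; $h '[[[1,0,0,0,0,0,100],[1,0,0,0,0,0,100]]]' | egrep 'eef|^force|t:';  $h '[[[1,0,0,0,0,0,100],[1,0,0,0,0,0,100],[1,0,0,0,0,0,100]]]' | egrep 'eef|^force|t:'; python3 - <<'E'
from h import *
P=pose();t=cams.grab_frame("top");s=cams.grab_frame("side");w=cams.grab_frame("wrist")
for n,i in zip("tsw",(t,s,w)): cv2.imwrite(f"pics/{n}8.png",i)
np.savez("w8.npz",p=P[0],R=P[1])
o=np.zeros((400,800,3),np.uint8)
o[:,:400]=cv2.resize(t[190:290,120:220],(400,400),interpolation=cv2.INTER_CUBIC)
o[:,400:]=cv2.resize(s[255:355,185:285],(400,400),interpolation=cv2.INTER_CUBIC)
cv2.imwrite("pics/c8.png",o)
E
```

```text
eef_pos: [0.5133, 0.1732, 0.2409]
force: [-0.2, -0.4, 0.0]
width: 0.0393
gripper_force: 0.0
eef_pos: [0.5138, 0.1732, 0.3156]
force: [0.7, -1.1, 0.5]
t: 20.23
eef_pos: [0.5133, 0.0913, 0.3148]
ee_rot: [-3.14, 0.001, -1.572]
force: [0.6, -1.1, -0.2]
t: 20.6
eef_pos: [0.5134, 0.0123, 0.3137]
ee_rot: [-3.141, 0.0, -1.573]
force: [0.6, 0.9, 0.4]
```

View pics/c8.png

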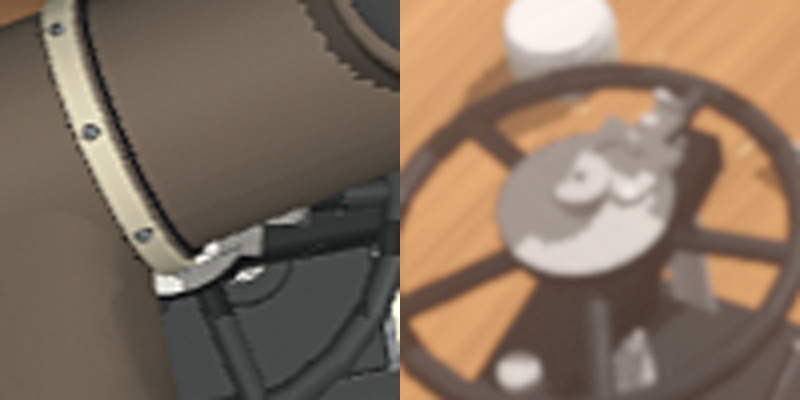

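The side half shows the clip flat on the hub, its arms beside the shaft at crop (590,185) and its tail at (660,125). All ten views are used, so from here it is numbers only. Now the fork pose from the first top picture.

```bash
python3 - <<'E'
from h import *
im=cv2.imread('pics/top0.png');hsv=cv2.cvtColor(im,cv2.COLOR_BGR2HSV)
b=np.zeros((480,640),np.uint8);B=((hsv[...,0]<15)&(hsv[...,1]>100)).astype(np.uint8)
b[225:325,340:380]=B[225:325,340:380]
c=max(cv2.findContours(b,0,2)[0],key=cv2.contourArea);r=cv2.minAreaRect(c);bp=cv2.boxPoints(r)
print("handle",r);bp=bp[bp[:,1].argsort()];f=onz("top",bp[:2].mean(0),.037);k=onz("top",bp[2:].mean(0),.037)
print("front",f.round(4),"rear",k.round(4),"len",np.linalg.norm(f-k),"yaw",np.arctan2(*(f-k)[[1,0]]))
m=((hsv[...,1]<40)&(hsv[...,2]>110)).astype(np.uint8);s=np.zeros_like(m);s[235:275,340:385]=m[235:275,340:385]
c=max(cv2.findContours(s,0,2)[0],key=cv2.contourArea);r=cv2.minAreaRect(c);bp=cv2.boxPoints(r);bp=bp[bp[:,1].argsort()]
t=onz("top",bp[:2].mean(0),.013);print("tips",t.round(4))
d=(t-k)[:2];print("yaw tips-rear",np.arctan2(d[1],d[0]),"len",np.hypot(*d),"(196)")
u=d/np.hypot(*d);g=t[:2]-.111*u;print("grip from tips",g,"from rear",k[:2]+.085*u,"from front",f[:2]-.025*u)
E
```

```text
handle ((353.84881591796875, 294.96820068359375), (8.858450889587402, 41.20209503173828), 11.888657569885254)
front [ 0.4732 -0.199   0.037 ] rear [ 0.3726 -0.1787  0.037 ] len 0.10265950057268777 yaw -0.19911660217910152
tips [ 0.5641 -0.2184  0.013 ]
yaw tips-rear -0.20479975700818345 len 0.1956567192325391 (196)
grip from tips [ 0.45545198 -0.1958692 ] from rear [ 0.45578808 -0.19593901] from front [ 0.44871802 -0.19387459]
```

Fork yaw is -0.205, length 196 mm (matches), grip at (0.4555,-0.196). I'll grip 8 mm towards the centre of mass, at (0.463,-0.1975). Move and rotate.

```bash
h='python3 -m handwheel'; $h '[[[0.875,0.21,0.3,0,0,0,60],[0.875,0.21,0.3,0,0,0,60],[0.875,0.21,0.3,0,0,0,60]]]' | egrep 'eef'; $h '[[[0.875,0.21,0.6,0,0,0,60],[0.875,0.21,0.6,0,0,0,60],[0.875,0.21,0.6,0,0,0,60]]]' | egrep 'eef'; $h '[[[0.875,0.21,0.6,0,0,0,60],[0.875,0.21,0.6,0,0,0,60],[0.875,0.21,0.6,0,0,0,60]]]' | egrep 'eef'; for i in 1; do $h '[[[0,0,0,0,0,0.37,60],[0,0,0,0,0,0.74,60],[0,0,0,0,0,0.887,60]]]' >/dev/null; $h '[[[0,0,0,0,0,0.37,60],[0,0,0,0,0,0.74,60],[0,0,0,0,0,0.887,60]]]'>/dev/null; $h '[[[0,0,0,0,0,0.37,60],[0,0,0,0,0,0.74,60],[0,0,0,0,0,0.887,60]]]'>/dev/null; $h '[[[0,0,0,0,0,0.37,60],[0,0,0,0,0,0.74,60],[0,0,0,0,0,0.887,60],[0,0,0,0,0,0.887,60]]]'; done
python3 - <<'E'
from h import *
P=pose();w=cams.grab_frame("wrist");cv2.imwrite("pics/w9.png",w)
hsv=cv2.cvtColor(w,cv2.COLOR_BGR2HSV)
B=((hsv[...,0]<12)&(hsv[...,1]>110)&(hsv[...,2]<175)).astype(np.uint8);B[265:]=0
B=cv2.morphologyEx(B,cv2.MORPH_OPEN,np.ones((5,5)))
n,l,st,ce=cv2.connectedComponentsWithStats(B);print(st[1:][st[1:,4]>300],ce[1:][st[1:,4]>300])
for r in range(60,265,15):
    xs=np.where(B[r,220:420])[0]
    if len(xs)>3: print(r,xs.min()+220,xs.max()+220,onz('wrist',((xs.min()+xs.max())/2+220,r),.037,P)[:2].round(4))
print(rows([.463-P[0][0],-.1975-P[0][1],0]),P[0])
E
```

```text
eef_pos: [0.4964, -0.0567, 0.2889]
eef_pos: [0.4795, -0.1267, 0.2404]
eef_pos: [0.4631, -0.1966, 0.1928]
t: 23.5
eef_pos: [0.4643, -0.1956, 0.1943]
ee_rot: [3.141, 0.002, 2.94]
force: [-0.7, 0.3, -1.0]
width: 0.0669
gripper_force: 0.0
[[ 304   97   26  118 3010]] [[316.46677741 154.84784053]]
105 304 329 [ 0.3811 -0.1782]
120 304 329 [ 0.393  -0.1806]
135 304 329 [ 0.405  -0.1831]
150 304 329 [ 0.4174 -0.1856]
165 304 329 [ 0.4299 -0.1881]
180 304 329 [ 0.4427 -0.1908]
195 304 328 [ 0.4557 -0.1939]
210 305 328 [ 0.4692 -0.1961]
(array([ 0.011, -0.027, -0.   ]), 0.0) [ 0.46429664 -0.1955739   0.194301  ]
```

The handle at columns 304–329 runs straight along the fingers and is centred (316.5 against TCP 315.6). Straight down and grip.

```bash
h='python3 -m handwheel'; $h '[[[0,0,1,0,0,0,60],[0,0,1,0,0,0,60],[0,0,1,0,0,0,60]]]' | egrep 'eef'; $h '[[[0,0,1,0,0,0,60],[0,0,1,0,0,0,60],[0,0,1,0,0,0,60]]]' | egrep 'eef|^force'; $h '[[[0,0,0.3,0,0,0,60],[0,0,0.6,0,0,0,60],[0,0,0.6,0,0,0,60],[0,0,0.6,0,0,0,120]]]' | egrep 'eef|^force'; $h '[[[0,0,0,0,0,0,255],[0,0,0,0,0,0,255],[0,0,0,0,0,0,255],[0,0,0,0,0,0,255],[0,0,0,0,0,0,255]]]' 60; $h '[[[0,0,0,0,0,0,255],[0,0,0,0,0,0,255]]]'
```

```text
eef_pos: [0.4624, -0.1963, 0.1122]
eef_pos: [0.4632, -0.1967, 0.0331]
force: [-0.4, 0.4, 0.3]
eef_pos: [0.4644, -0.1969, -0.0132]
force: [-1.1, -0.9, 0.8]
t: 25.42
eef_pos: [0.463, -0.1967, -0.0148]
ee_rot: [3.141, 0.0, 2.938]
force: [-0.9, 3.3, 3.8]
width: 0.0235
gripper_force: 60.0
t: 25.68
eef_pos: [0.463, -0.1967, -0.0148]
ee_rot: [3.142, 0.0, 2.938]
force: [0.1, 3.3, 4.6]
width: 0.0234
gripper_force: 60.0
```

The fork is gripped at 60 N. Its underside is eef_z + 0.0178 and its tips are about 104 mm ahead of the TCP. Lift, carry to (0.513, 0.06) at height, and turn to face +y.

```bash
h='python3 -m handwheel'; $h '[[[0,0,-0.3,0,0,0,255],[0,0,-0.9,0,0,0,255],[0,0,-1,0,0,0,255]]]' | egrep 'eef|^force|width'; for i in 1; do $h '[[[0.01,0.5,-0.5,0,0,0,255],[0.01,0.95,-0.98,0,0,0,255],[0.01,0.95,-0.98,0,0,0,255]]]' | egrep 'eef';  $h '[[[0.01,0.5,-0.5,0,0,0,255],[0.01,0.95,-0.98,0,0,0,255],[0.01,0.95,-0.98,0,0,0,255]]]' | egrep 'eef';  $h '[[[0.01,0.5,-0.5,0,0,0,255],[0.01,0.95,-0.98,0,0,0,255],[0.01,0.95,-0.98,0,0,0,255]]]' | egrep 'eef'; done; $h '[[[0.01,0.2,0,0,0,-0.37,255],[0.01,0.42,0,0,0,-0.74,255],[0.01,0.42,0,0,0,-0.887,255]]]' >/dev/null; $h '[[[0,0,0,0,0,-0.37,255],[0,0,0,0,0,-0.74,255],[0,0,0,0,0,-0.887,255]]]' >/dev/null; $h '[[[0,0,0,0,0,-0.37,255],[0,0,0,0,0,-0.74,255],[0,0,0,0,0,-0.887,255]]]' >/dev/null; $h '[[[0,0,0,0,0,-0.37,255],[0,0,0,0,0,-0.74,255],[0,0,0,0,0,-0.887,255],[0,0,0,0,0,-0.887,255]]]'; python3 -c "
from h import *
P=pose()[0];print(P,rows([.5133-P[0],.06-P[1],.2464-P[2]],0),arm.get_state()['ee_rot'])
t=cams.grab_frame('top');s=cams.grab_frame('side');cv2.imwrite('pics/t10.png',t);cv2.imwrite('pics/s10.png',s)
m=lambda a:((cv2.cvtColor(a,cv2.COLOR_BGR2HSV)[...,1]<45)&(a[...,1]>150))
print(proj('side',[.5133,.164,.323]),proj('top',[.5133,.164,.323]))"
```

```text
eef_pos: [0.4642, -0.1971, 0.0673]
force: [0.8, -0.4, -2.8]
width: 0.0236
eef_pos: [0.4791, -0.1205, 0.1453]
eef_pos: [0.4932, -0.0461, 0.2228]
eef_pos: [0.5075, 0.0282, 0.3003]
t: 28.8
eef_pos: [0.5114, 0.0588, 0.2974]
ee_rot: [3.137, -0.001, -1.573]
force: [0.1, 0.6, -3.1]
width: 0.0237
gripper_force: 60.0
[0.51137181 0.05877867 0.2973835 ] (array([-0.016, -0.027,  0.637]), 0.0) [ 3.13720847e+00 -1.40160720e-03 -1.57321576e+00]
[250.40299674 265.57696443] [189.79886562 235.59911423]
```

```bash
h='python3 -m handwheel'; $h '[[[0,-0.026,0.3,0,0,0,255],[0,-0.026,0.55,0,0,0,255],[0,-0.026,0.637,0,0,0,255],[0,-0.026,0.637,0,0,0,255],[0,-0.026,0.637,0,0,0,255]]]' | egrep 'eef|^force'; $h '[[[-0.05,0,0,0,0,0,255],[-0.1,0,0,0,0,0,255],[-0.15,0,0,0,0,0,255],[-0.2,0,0,0,0,0,255],[-0.2,0,0,0,0,0,255]]]' | egrep 'eef|^force|rot'; $h '[[[-0.02,0,0,0,0,0,255],[-0.04,0,0,0,0,0,255],[-0.06,0,0,0,0,0,255],[-0.06,0,0,0,0,0,255]]]' | egrep 'eef|^force|t:'
```

```text
eef_pos: [0.5151, 0.0601, 0.25]
force: [-0.3, -0.4, -3.5]
eef_pos: [0.5146, 0.0764, 0.2492]
ee_rot: [3.142, 0.0, -1.571]
force: [1.0, 0.5, -1.9]
t: 30.65
eef_pos: [0.5146, 0.0809, 0.2492]
ee_rot: [3.142, -0.0, -1.571]
force: [-0.8, 0.1, -3.2]
```

The height is 3 mm above target. I back off 8 mm, lower 2.8 mm, then advance again.

```bash
h='python3 -m handwheel'; $h '[[[0.1,0.015,0,0,0,0,255],[0.1,0.015,0.02,0,0,0,255],[0.1,0.015,0.035,0,0,0,255],[0.1,0.015,0.035,0,0,0,255]]]' | egrep 'eef|^force'; $h '[[[-0.04,0,0,0,0,0,255],[-0.08,0,0,0,0,0,255],[-0.1,0,0,0,0,0,255],[-0.1,0,0,0,0,0,255]]]' | egrep 'eef|^force'; $h '[[[-0.02,0,0,0,0,0,255],[-0.04,0,0,0,0,0,255],[-0.06,0,0,0,0,0,255],[-0.06,0,0,0,0,0,255]]]' | egrep 'eef|^force|t:';  $h '[[[-0.02,0,0,0,0,0,255],[-0.04,0,0,0,0,0,255],[-0.06,0,0,0,0,0,255],[-0.06,0,0,0,0,0,255]]]' | egrep 'eef|^force|t:'
```

```text
eef_pos: [0.5134, 0.0728, 0.2463]
force: [0.7, -0.0, -2.9]
eef_pos: [0.5134, 0.0811, 0.2464]
force: [0.4, 0.3, -4.1]
t: 32.15
eef_pos: [0.5134, 0.0857, 0.2464]
ee_rot: [-3.142, 0.0, -1.571]
force: [1.2, 0.3, -2.6]
t: 32.65
eef_pos: [0.5135, 0.0897, 0.2466]
ee_rot: [-3.141, -0.001, -1.572]
force: [1.5, -5.2, -2.4]
```

The push force is building (5 N at y = 0.0897), so the noses are on the shaft. Continue in small steps.

```bash
h='python3 -m handwheel'; $h '[[[-0.02,0,0,0,0,0,255],[-0.05,0,0,0,0,0,255],[-0.05,0,0,0,0,0,255]]]' | egrep 'eef|^force';  $h '[[[-0.02,0,0,0,0,0,255],[-0.05,0,0,0,0,0,255],[-0.05,0,0,0,0,0,255]]]' | egrep 'eef|^force'; $h '[[[-0.02,0,0,0,0,0,255],[-0.05,0,0,0,0,0,255],[-0.05,0,0,0,0,0,255]]]' | egrep 'eef|^force|t:'
```

```text
eef_pos: [0.5134, 0.0926, 0.2467]
force: [1.9, -9.8, -1.4]
eef_pos: [0.5134, 0.0969, 0.2467]
force: [0.6, -8.0, -1.8]
t: 33.78
eef_pos: [0.5135, 0.1027, 0.2464]
ee_rot: [-3.142, 0.001, -1.571]
force: [0.2, -0.9, -2.1]
```

```bash
h='python3 -m handwheel'; $h '[[[-0.02,0,0,0,0,0,255],[-0.04,0,0,0,0,0,255],[-0.04,0,0,0,0,0,255]]]' | egrep 'eef|^force';  $h '[[[-0.02,0,0,0,0,0,255],[-0.03,0,0,0,0,0,255],[-0.03,0,0,0,0,0,255]]]' | egrep 'eef|^force'; $h '[[[-0.02,0,0,0,0,0,255],[-0.03,0,0,0,0,0,255],[-0.03,0,0,0,0,0,255]]]' | egrep 'eef|^force|t:'
```

```text
eef_pos: [0.5134, 0.106, 0.2464]
force: [0.0, -0.5, -2.0]
eef_pos: [0.5134, 0.1081, 0.2464]
force: [0.2, -0.3, -2.4]
t: 34.9
eef_pos: [0.5132, 0.1087, 0.2467]
ee_rot: [3.141, -0.003, -1.572]
force: [0.6, -7.6, -1.3]
```

```bash
h='python3 -m handwheel'; $h '[[[-0.015,0,0,0,0,0,255],[-0.025,0,0,0,0,0,255],[-0.025,0,0,0,0,0,255]]]' | egrep 'eef|^force';  $h '[[[-0.02,0,0,0,0,0,255],[-0.025,0,0,0,0,0,255],[-0.025,0,0,0,0,0,255]]]' | egrep 'eef|^force|t:'
```

```text
eef_pos: [0.5131, 0.1089, 0.2469]
force: [0.6, -14.1, -0.0]
t: 35.65
eef_pos: [0.5129, 0.109, 0.2472]
ee_rot: [3.14, -0.009, -1.573]
force: [0.7, -21.8, 1.7]
```

A hard stop at 22 N, above the 15 N maximum push, after the force drop: the clip is home. Retract straight back, and check the clip's shift numerically in the side view.

```bash
h='python3 -m handwheel'; $h '[[[0.2,0,0,0,0,0,255],[0.5,0,0,0,0,0,255],[0.9,0,0,0,0,0,255],[0.9,0,0,0,0,0,255]]]' | egrep 'eef|^force';  $h '[[[0.9,0,-0.5,0,0,0,255],[0.9,0,-0.5,0,0,0,255],[0.9,0,-0.5,0,0,0,255]]]' | egrep 'eef|^force|t:'; python3 - <<'E'
from h import *
a=cv2.imread('pics/s8.png');b=cams.grab_frame('side');cv2.imwrite('pics/s11.png',b)
# tab: template from before, matched after, near the hub
t0=proj('side',[.5133,.1613,.272]);t1=proj('side',[.5133,.1613+.0255,.272]);print("tab before/expected home",t0,t1)
x,y=t0.round().astype(int);T=a[y-6:y+7,x-7:x+8]
for n,i in (("before",a),("after",b)):
    W=i[y-25:y+30,x-40:x+30];r=cv2.matchTemplate(W,T,cv2.TM_CCOEFF_NORMED);_,v,_,l=cv2.minMaxLoc(r);print(n,v,l[0]+x-40+7,l[1]+y-25+6)
E
```

```text
eef_pos: [0.5132, 0.0411, 0.2465]
force: [0.8, -0.9, -2.8]
t: 36.52
eef_pos: [0.5138, -0.0299, 0.287]
ee_rot: [-3.14, 0.001, -1.573]
force: [-0.4, 0.4, -3.4]
tab before/expected home [253.66615192 279.76806352] [246.6459967  286.87685793]
before 1.0 254 280
after 0.6844564080238342 253 280
```

The template match isn't conclusive, because the background dominates it. I check brightness along the tail line instead.

```bash
python3 - <<'E'
from h import *
a=cv2.imread('pics/s8.png',0);b=cv2.imread('pics/s11.png',0);z=cv2.imread('pics/side0.png',0)
print("y    bare before after  (x=.5133,z=.268, +-6mm mean)")
for Y in np.arange(.150,.225,.005):
    v=[]
    for i in (z,a,b):
        v.append(np.mean([cv2.getRectSubPix(i.astype(np.float32),(1,1),tuple(map(float,proj('side',[.5133+d,Y,.268]))))[0,0] for d in (-.005,0,.005)]))
    print(round(Y,3),np.round(v))
E
```

```text
y    bare before after  (x=.5133,z=.268, +-6mm mean)
0.15 [91. 96. 81.]
0.155 [ 94. 105.  85.]
0.16 [114. 132. 107.]
0.165 [124. 134. 119.]
0.17 [125. 152. 120.]
0.175 [104. 167.  99.]
0.18 [ 88. 172.  99.]
0.185 [ 88. 157. 157.]
0.19 [ 97. 158. 149.]
0.195 [170. 160. 150.]
0.2 [207. 146. 173.]
0.205 [208. 148. 208.]
0.21 [208. 154. 209.]
0.215 [209. 162. 208.]
0.22 [207. 201. 215.]
0.225 [201. 209. 206.]
```

The tail's outer end moved from y ≈ 0.16 to 0.183, which matches the home position. Now lay the fork on the empty part of the mat, unrotated, at (0.45, -0.28).

```bash
h='python3 -m handwheel'; $h '[[[0.78,0.2,0.3,0,0,0,255],[0.78,0.2,0.3,0,0,0,255],[0.78,0.2,0.3,0,0,0,255]]]' | egrep 'eef'; $h '[[[0.78,0.2,0.5,0,0,0,255],[0.78,0.2,0.5,0,0,0,255],[0.78,0.2,0.5,0,0,0,255]]]' | egrep 'eef'; $h '[[[0.78,0.2,0.8,0,0,0,255],[0.78,0.2,0.8,0,0,0,255],[0.78,0.2,0.8,0,0,0,255]]]' | egrep 'eef'; $h '[[[0.78,0.2,0.8,0,0,0,255],[0.78,0.2,0.8,0,0,0,255],[0.78,0.2,0.8,0,0,0,255]]]' | egrep 'eef'; $h '[[[0,0,0.3,0,0,0,255],[0,0,0.6,0,0,0,255],[0,0,0.85,0,0,0,255],[0,0,0.85,0,0,0,255]]]' | egrep 'eef|force|rot'
```

```text
eef_pos: [0.4972, -0.0915, 0.2618]
eef_pos: [0.4816, -0.154, 0.2222]
eef_pos: [0.4652, -0.2165, 0.1577]
eef_pos: [0.4498, -0.2789, 0.0942]
eef_pos: [0.4506, -0.278, 0.027]
ee_rot: [-3.141, -0.0, -1.57]
force: [0.5, -0.4, -2.9]
gripper_force: 60.0
```

```bash
h='python3 -m handwheel'; $h '[[[0,0,0.2,0,0,0,255],[0,0,0.4,0,0,0,255],[0,0,0.48,0,0,0,255],[0,0,0.48,0,0,0,255]]]' | egrep 'eef|^force'; $h '[[[0,0,0.02,0,0,0,255],[0,0,0.03,0,0,0,255],[0,0,0.03,0,0,0,255]]]' | egrep 'eef|^force|t:'
```

```text
eef_pos: [0.4503, -0.2789, -0.0111]
force: [-0.3, -0.6, -3.7]
t: 39.45
eef_pos: [0.4493, -0.2792, -0.0142]
ee_rot: [-3.141, -0.0, -1.571]
force: [-0.3, -0.5, -2.6]
```

```bash
h='python3 -m handwheel'; $h '[[[0,0,0.015,0,0,0,255],[0,0,0.015,0,0,0,255],[0,0,0.015,0,0,0,120]]]' | egrep 'eef|^force'; $h '[[[0,0,0,0,0,0,80],[0,0,0,0,0,0,80],[0,0,0,0,0,0,80],[0,0,0,0,0,0,80]]]' | egrep 'eef|force|width'; $h '[[[0,0,-0.3,0,0,0,80],[0,0,-0.8,0,0,0,80],[0,0,-1,0,0,0,80]]]' | egrep 'eef|^force'; $h '[[[0,0,-1,0,0,0,80],[0,0,-1,0,0,0,80],[0,0,-1,0,0,0,80],[0,0,-1,0,0,0,80],[0,0,-1,0,0,0,80]]]'; python3 - <<'E'
from h import *
P=pose();w=cams.grab_frame("wrist");cv2.imwrite("pics/w12.png",w)
hsv=cv2.cvtColor(w,cv2.COLOR_BGR2HSV)
B=((hsv[...,0]<12)&(hsv[...,1]>110)&(hsv[...,2]<175)).astype(np.uint8);B[265:]=0
for r in range(60,265,30):
    xs=np.where(B[r,220:420])[0]
    if len(xs)>3: print(r,xs.min()+220,xs.max()+220,onz('wrist',((xs.min()+xs.max())/2+220,r),.037,P)[:2].round(4))
E
```

```text
eef_pos: [0.4497, -0.2793, -0.0151]
force: [-1.1, 0.3, 0.1]
eef_pos: [0.4492, -0.2791, -0.0156]
force: [-0.7, -0.5, 0.9]
width: 0.0595
gripper_force: 0.0
eef_pos: [0.4504, -0.2795, 0.0666]
force: [-0.1, 0.0, -0.7]
t: 41.32
eef_pos: [0.4485, -0.2789, 0.1432]
ee_rot: [3.139, 0.001, -1.571]
force: [0.1, 0.5, 0.1]
width: 0.0604
gripper_force: 0.0
120 299 330 [ 0.4489 -0.3505]
150 300 329 [ 0.4489 -0.3294]
180 300 329 [ 0.449  -0.3074]
210 300 329 [ 0.449  -0.2845]
```

The fork is lying on the mat where it was released, and the robot is clear. Handing in.

```bash
python3 -c "
from station import arm
print(arm.job_done())"
```

```text
the job is handed in; nothing more can be done
None
```

I pushed the clip home with the fork (the force dropped as it passed the tight point, then hit a 22 N hard stop), laid the fork on the mat, never came near the tin, gouge or brayer, and handed in at about 41 s; the hand-in gave no verdict.

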